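Load the foil tubs in the steel tray and shut its gate

ROBOT

A 7-joint arm with a two-finger parallel gripper is mounted at the origin on the work surface. World frame = base frame: x ahead of the robot, y to its left, z up, the work surface at z = 0. Lengths are in m, angles in rad, forces in N, time in s.
With the tool pointing down it reaches from about 0.4 to 0.85 m from the base axis. Payload 4.5 kg.
Tool frame: the origin (TCP) lies midway between the tips of the shut fingers; the grasp point (between the pads) lies 19 mm behind it (env.grip_point_offset is the distance from the TCP to the grasp point, in m); z points along the fingers, y is the line along which they close (so a half turn about z gives the same grasp; the last joint's range is limited). The gripper opens to 88 mm and grips with 3 to 60 N. Pads are 18 mm wide; open, the fingers measure 123 mm over their backs; the gripper's body (75 mm by 187 mm) begins 45 mm behind the grasp point.
Start: joints at [1.365, 0.689, -0.195, 1.565, 0.157, 0.902, -0.215], TCP at [0.148, -0.607, 0.202] pointing down, gripper open.
Joint ranges: [-3.01, 3.01], [-0.46, 2.08], [-1.47, 1.51], [0.13, 2.56], [-1, 4.14], [0.04, 2.09], [-2.66, 2.66]. Speed limits (rad/s): [2.57, 2.57, 3.14, 3.14, 3.14, 3.14, 3.14].

INTERFACE

Orientations are given as a unit quaternion [x, y, z, w].
In Python, from workcell import env gives the robot as it stands.
- The arm moves only by the tool play_rows, never from a script. Its argument "increments" is a list of rows, each a list of 4 numbers: the shift along the tool's x, y, z in mm, then the turn about the tool's z in rad. In form: [[dx, dy, dz, yaw], ...]. A call has 1 to 8 rows; each row shifts and turns the commanded pose from where the row before left it, along the tool's axes as they then stand; what a row does not reach is not made up. A row lasts 1/8 s, in which the tool goes at most 62.5 mm and 10.7 degrees, less where a joint would pass 70% of its speed; a pose out of reach is approached as far as the arm can. A call with a gripper value outside its range is refused whole. "claw" is the opening, from -1 (shut) to 1 (fully open), set as the call begins (left out, the last holds). The fingers move at their own pace and stop on an object; "newtons" is the grip in N (left out, the last holds). Time passes only in rows, so rows that do not move let the fingers close. It gives the time, the measured TCP pose, the force, the opening and the grip force at its end, in the units of the state.
- env.observe(): the state, without advancing time (a new reading comes with each control period).
- env.get_image(name): name is "scene" or "top" or "wrist"; returns (picture, depth): 384x512x3 uint8, red, green, blue; 384x512 float32, m along the optical axis (not along the pixel's ray), 0 where there is no reading.
- env.camera_model(name): a dict with "fx", "fy", "cx", "cy" (pixels), "R" (3x3) and "t" (3): a world point X has camera coordinates R X + t. Camera axes: x right, y down, z forward; pixel columns grow to the right and rows downward; lengths in m; the calibration is good to about 2 mm. The wrist camera is an equidistant fisheye: a pixel r from the principal point sees the ray r / f radians off the axis. A picture is of the moment at which its call begins: read the wrist's pose just before it. camera_model takes no time and is no camera call; for the wrist camera it gives the pose at the moment of the call.
- env.close_job(): hands the job in; it is judged then, once.
The state is a dict: "time_s": time; "q": joint angles; "dq": joint speeds; "tau": joint torques, N m; "tcp_pos": TCP position; "eef_rot": TCP orientation; "force": force on the tool from outside, world axes, zero at the start; "torque": the same for the moment, N m; "finger_gap": finger opening in m; "finger_force": force on a finger pad.
Only numpy, scipy, OpenCV 4.12 (cv2) and the standard library are available. Lean on these libraries where they do the work, as an engineer would, in place of code of your own. Each camera call takes 0.05 s, during which the arm holds its last target. There are 200 camera calls.

TASK

Slide the four foil tubs off the cutting board into the steel tray, keeping them upright, so that they form a neat two-by-two grid with one tub centred on each ring mark: both tall tubs in the lane nearer the robot, both low tubs in the farther lane. Only when all four are in place, swing the gate bar shut across the tray's mouth until it is fully home in its catch. Leave the other kitchen things where they are.

Things in the scene. Friction and masses are not known exactly. Their poses are not given: they have to be found in the camera images.
- station: Cutting board and low steel tray, joined, fixed; one level floor 20 mm above the table. Origin: table level, middle of the tray's mouth; x away from the robot, y from tray to board, z up. Tray y -218..0 mm, walls 25 mm above the floor at x +-102 (inner faces) and y -218; open at y 0. Board y 0..390, x +-125 mm. Four ring marks on the tray floor: two lanes of two.
- mark_near_back (a point): Centre of the ring mark (dark ring, 98 mm outside diameter) on the tray floor in the lane nearer the robot, at the tray's closed end; station frame (-50, -167, 20) mm. A tub is in place when centred on it.
- mark_near_front (a point): Centre of the ring mark (dark ring, 98 mm outside diameter) on the tray floor in the lane nearer the robot, at the tray's mouth end; station frame (-50, -67, 20) mm. A tub is in place when centred on it.
- mark_far_back (a point): Centre of the ring mark (dark ring, 98 mm outside diameter) on the tray floor in the lane farther from the robot (the hinge side), at the tray's closed end; station frame (50, -167, 20) mm. A tub is in place when centred on it.
- mark_far_front (a point): Centre of the ring mark (dark ring, 98 mm outside diameter) on the tray floor in the lane farther from the robot (the hinge side), at the tray's mouth end; station frame (50, -67, 20) mm. A tub is in place when centred on it.
- tall_a: Tall round foil tub with cardboard lid, 88 mm diameter, 60 mm high, closed and too wide to grasp, starts on the board; origin under its centre, z up. The two tall tubs are alike and interchangeable.
- tall_b: Tall round foil tub with cardboard lid, 88 mm diameter, 60 mm high, closed and too wide to grasp, starts on the board; origin under its centre, z up. The two tall tubs are alike and interchangeable.
- low_a: Low round foil tub with cardboard lid, 88 mm diameter, 36 mm high, closed and too wide to grasp, starts on the board; origin under its centre, z up. The two low tubs are alike and interchangeable.
- low_b: Low round foil tub with cardboard lid, 88 mm diameter, 36 mm high, closed and too wide to grasp, starts on the board; origin under its centre, z up. The two low tubs are alike and interchangeable.
- gate (a joint): Gate: level steel bar 10 mm thick, 245 long, axis 55 mm above the table; upright hinge at the far corner of the tray's mouth, station frame (128, 0) mm. 0 rad = closed, across the mouth (along station -x) against its stop in the catch; grows as it swings out over the board; 1.57 = pointing along station +y. Opens to 2.3. Stays where left; a light push moves it.
- gate_hinge (a point): point on the gate's hinge axis, at the bar's height
- gate_peg (a point): point on the bar's axis, 215 mm from the hinge, at the foot of an upright peg 12 mm thick that rises 25 mm above the bar's axis
- salt_bowl: Bystander: small white bowl 68 mm across, 32 high, standing on the free end of the board; origin under its centre.
- pepper_mill: Bystander: turned dark wood mill 145 mm tall, 54 mm across, beside the tray; origin under its centre.
- knife: Bystander: chef's knife 320 mm long lying flat to the right of the tray; origin at its middle, underside.
- jar: Bystander: amber glass jar 64 mm across, 85 high, beyond the tray; origin under its centre.
Not all that is in view belongs to the job. What is shaped like the low_b but blue is not meant. What is shaped like the tall_b but purple is not meant.

How it is judged:
On the way:
1. all four tubs stand on their ring marks, tall in the near lane, low in the far lane, with the gate still open (((horizontal distance between tall_a and mark_near_back below 0.012 m and horizontal distance between tall_b and mark_near_front below 0.012 m) or (horizontal distance between tall_b and mark_near_back below 0.012 m and horizontal distance between tall_a and mark_near_front below 0.012 m)) and ((horizontal distance between low_a and mark_far_back below 0.012 m and horizontal distance between low_b and mark_far_front below 0.012 m) or (horizontal distance between low_b and mark_far_back below 0.012 m and horizontal distance between low_a and mark_far_front below 0.012 m)) and angle between each of tall_a, tall_b, low_a, low_b's own z axis and vertical below 0.06 rad and z of each of tall_a, tall_b, low_a, low_b in the frame of station below 0.024 m and value of joint gate above 0.3 rad), for 0.2 s.
At the end, for the whole second after the job is handed in: One tub stands upright and at rest on the tray floor at each ring mark, its centre within 12 mm of the mark's centre, tall tubs in the near lane and low tubs in the far lane; the gate is within 0.06 rad of closed and at rest (((horizontal distance between tall_a and mark_near_back below 0.012 m and horizontal distance between tall_b and mark_near_front below 0.012 m) or (horizontal distance between tall_b and mark_near_back below 0.012 m and horizontal distance between tall_a and mark_near_front below 0.012 m)) and ((horizontal distance between low_a and mark_far_back below 0.012 m and horizontal distance between low_b and mark_far_front below 0.012 m) or (horizontal distance between low_b and mark_far_back below 0.012 m and horizontal distance between low_a and mark_far_front below 0.012 m)) and angle between each of tall_a, tall_b, low_a, low_b's own z axis and vertical below 0.06 rad and z of each of tall_a, tall_b, low_a, low_b in the frame of station below 0.024 m and linear speed of each of tall_a, tall_b, low_a, low_b below 0.02 m/s and value of joint gate below 0.06 rad and velocity of joint gate between -0.1 and 0.1 rad/s); the robot touches nothing.
It fails at once if a tub is tipped by more than 0.5 rad (angle between any of tall_a, tall_b, low_a, low_b's own z axis and vertical above 0.5 rad).
It fails at once if a bystander is moved by more than 40 mm (distance of any of salt_bowl, pepper_mill, knife, jar from where it was at the start of the episode above 0.04 m).
It also fails if it takes over 72 s, if anything falls off the work surface, if the arm or the gripper's body presses on something with over 40 N, if the wrist force passes 120 N, or if a joint passes its speed limit or range.

## Working session

There is one attempt and no reset: what is moved stays moved. The work goes in short steps, Python scripts to look and compute and a tool call to move; the robot and the scene stay as the last step left them, time stands still between calls to the robot, and variables do not carry over. Pictures are saved under pics/ and viewed, at most 10 in all, crops included, and the job is handed in when it is done.

Besides the shell and the picture viewer there is one more tool, called after ">>>" in YAML: its name, and indented under it one key for each argument. play_rows: Moves the arm, as the interface text tells. Its arguments: {"type":"object","properties":{"increments":{"type":"array","items":{"type":"array","items":{"type":"number"}}},"claw":{"type":"number"},"newtons":{"type":"number"}},"required":["increments"]}

```bash
ls; mkdir -p pics; python3 - <<'E'
from workcell import env
import cv2,numpy as np
o=env.observe();print({k:np.round(o[k],3).tolist() for k in o})
for n in("scene","top"):
    im,d=env.get_image(n);m=env.camera_model(n)
    np.savez(f"{n}0.npz",im=im,d=d,**m);cv2.imwrite(f"pics/{n}0.png",im[:,:,::-1])
    print(n,m["fx"],m["cx"],np.round(m["R"],3).tolist(),m["t"], np.count_nonzero(d))
E
```

```text
pics
{'time_s': 0.0, 'q': [1.365, 0.69, -0.194, 1.566, 0.157, 0.903, -0.215], 'dq': [0.0, 0.0, -0.002, 0.002, 0.001, 0.002, 0.001], 'tau': [-0.0, -52.756, -1.267, -15.343, -0.053, 0.007, 0.0], 'tcp_pos': [0.148, -0.606, 0.201], 'eef_rot': [0.993, 0.12, -0.0, -0.001], 'force': [0.288, 0.526, 0.05], 'torque': [-0.032, -0.002, -0.013], 'finger_force': 0.0, 'finger_gap': 0.088}
scene 381.17882674573156 256.13172123754657 [[0.835, 0.551, 0.008], [0.36, -0.534, -0.765], [-0.417, 0.642, -0.644]] [-0.45247476 -0.16987504  1.34876397] 195793
top 394.1254363666836 254.88336140663193 [[-0.009, -1.0, 0.014], [-0.989, 0.007, -0.15], [0.15, -0.016, -0.989]] [-0.06508588  0.5918469   1.04847416] 195803
```

View pics/top0.png

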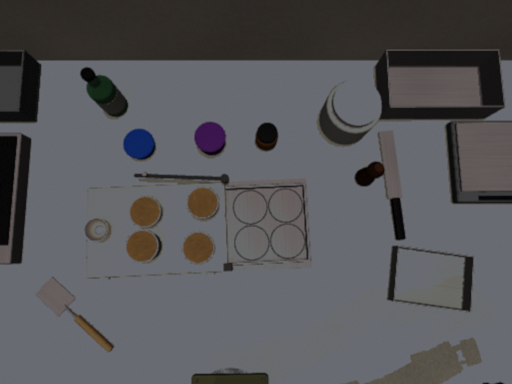

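View pics/scene0.png

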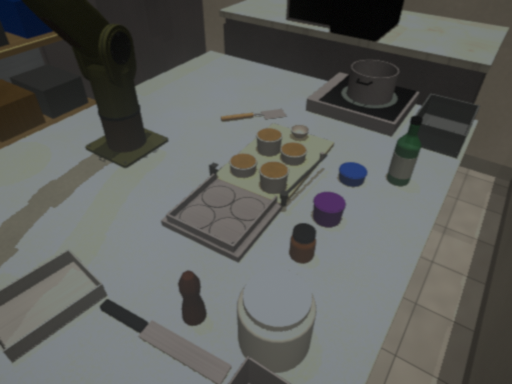

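The top view shows the four orange lids at (145,212), (203,203), (143,246) and (198,248). The tray rings are at (250,207), (286,206), (252,242) and (288,240), and the open gate runs from hinge (225,180) to (137,176). The scene view suggests the tubs at top (203,203) and (143,246) are the tall ones.

```bash
cat > h.py <<'E'
import cv2,numpy as np
def load(n): return dict(np.load(n))
def ray(m,u,v):
    R,t=m["R"],m["t"];c=-R.T@t
    d=R.T@np.array([(u-m["cx"])/m["fx"],(v-m["cy"])/m["fy"],1.]);return c,d
def onplane(m,u,v,z):
    c,d=ray(m,u,v);return c+d*(z-c[2])/d[2]
def cloud(m):
    v,u=np.mgrid[:384,:512];d=m["d"]
    p=np.stack([(u-m["cx"])/m["fx"]*d,(v-m["cy"])/m["fy"]*d,d],-1)
    return (p-m["t"])@m["R"]
def tri(m1,p1,m2,p2):
    c1,d1=ray(m1,*p1);c2,d2=ray(m2,*p2)
    s=np.linalg.lstsq(np.stack([d1,-d2],1),c2-c1,rcond=None)[0]
    a,b=c1+s[0]*d1,c2+s[1]*d2;return (a+b)/2,np.linalg.norm(a-b)
def lids(m):
    hsv=cv2.cvtColor(m["im"],cv2.COLOR_RGB2HSV)
    k=cv2.inRange(hsv,(5,90,60),(22,255,255))
    n,l,s,c=cv2.connectedComponentsWithStats(k);P=cloud(m);out=[]
    for i in range(1,n):
        if s[i,4]<150: continue
        z=np.median(P[...,2][l==i]);w=onplane(m,*c[i],z)
        if 0.2<w[0]<.9: out.append((c[i],s[i,2:5],z,w))
    return out
E
python3 - <<'E'
from h import *
for n in("top","scene"):
    m=load(n+"0.npz");print(n)
    for c,s,z,w in lids(m): print(c.round(1),s,z.round(4),w.round(4))
    g=cv2.cvtColor(m["im"],cv2.COLOR_RGB2GRAY);P=cloud(m)
    if n=="top":
        big=cv2.resize(g,None,fx=4,fy=4,interpolation=cv2.INTER_CUBIC)
        hc=cv2.HoughCircles(big,cv2.HOUGH_GRADIENT,1,100,param1=80,param2=30,minRadius=55,maxRadius=85)
        for u,v,r in hc[0]:
            u,v=(u+.5)/4-.5,(v+.5)/4-.5
            print("circ",round(u,1),round(v,1),r/4,onplane(m,u,v,P[int(v),int(u),2]).round(4))
        cr=m["im"][165:285,75:320,::-1];cv2.imwrite("pics/crop.png",cv2.resize(np.clip(cr*1.6,0,255).astype(np.uint8),None,fx=3.2,fy=3.2,interpolation=cv2.INTER_CUBIC))
E
```

```text
top
[202.1 202.1] [ 29  29 667] 0.0807 [0.5598 0.0718 0.0807]
[144.5 211.2] [ 29  29 647] 0.0567 [0.5392 0.2305 0.0567]
[141.3 245.6] [ 30  30 704] 0.0807 [0.4461 0.2293 0.0807]
[197.7 247.3] [ 29  30 675] 0.0566 [0.4407 0.085  0.0566]
[ 92.9 333.2] [ 37  35 296] 0.018 [0.2154 0.3678 0.018 ]
circ 251.2 242.5 16.425 [ 0.4531 -0.0588  0.0221]
circ 287.0 240.5 16.1 [ 0.4578 -0.1586  0.02  ]
circ 285.2 205.2 15.7 [ 0.5565 -0.1556  0.0223]
circ 248.8 206.5 16.9 [ 0.554  -0.0526  0.0201]
circ 138.5 144.0 15.675 [0.7329 0.259  0.0362]
circ 209.5 136.8 15.7 [0.7465 0.0558 0.0585]
scene
[268.9 134.2] [ 23  12 206] 0.08 [0.4431 0.2255 0.08  ]
[293.1 148.9] [ 23  13 234] 0.056 [0.5354 0.227  0.056 ]
[242.7 160.6] [ 24  14 260] 0.0563 [0.4379 0.0814 0.0563]
[273.6 169.3] [ 26  16 319] 0.0802 [0.5571 0.0683 0.0802]
```

View pics/crop.png

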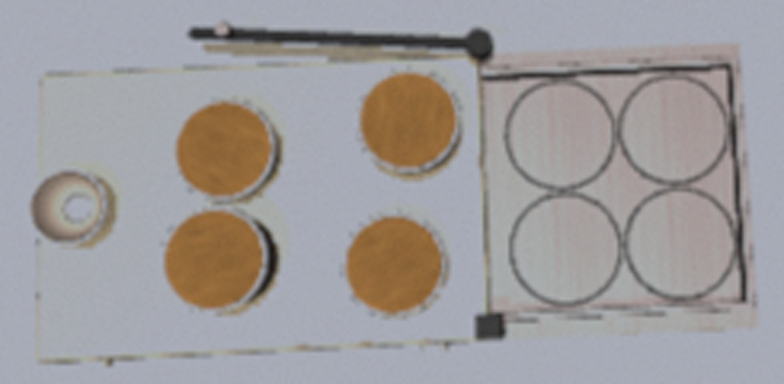

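Crop: rings at about (562,135), (675,130), (565,248) and (680,243), lids and gate bar clearly visible, and the peg near (223,28). Next I refine the station pose from the ring pixels in both views.

```bash
cat >> h.py <<'E'
from scipy.optimize import least_squares
ST=np.array([[-50,-167],[-50,-67],[50,-167],[50,-67]])/1e3
def rigid(src,dst):
    a,b=src.mean(0),dst.mean(0);p,q=src-a,dst-b
    th=np.arctan2((p[:,0]*q[:,1]-p[:,1]*q[:,0]).sum(),(p*q).sum())
    R=np.array([[np.cos(th),-np.sin(th)],[np.sin(th),np.cos(th)]]);return th,b-R@a
def rings(m,init,z=.02):
    g=cv2.cvtColor(m["im"],cv2.COLOR_RGB2GRAY).astype(np.float32)
    dark=cv2.morphologyEx(g,cv2.MORPH_CLOSE,np.ones((9,9)))-g
    v,u=np.nonzero(dark>8);w=dark[v,u]
    X=np.array([onplane(m,a,b,z)[:2] for a,b in zip(u,v)]);C=[]
    for c in init:
        for _ in range(4):
            r=np.hypot(*(X-c).T);k=abs(r-.0475)<.006
            c=least_squares(lambda p:(np.hypot(*(X[k]-p).T)-.0475)*np.sqrt(w[k]),c,loss="soft_l1",f_scale=.01).x
        C.append(c)
    return np.array(C)
E
python3 - <<'E'
from h import *
I=np.array([[.4578,-.1586],[.4531,-.0588],[.5565,-.1556],[.554,-.0526]])
L={}
for n in("top","scene"):
    m=load(n+"0.npz");L[n]=m;C=rings(m,I);th,o=rigid(ST,C);R=np.array([[np.cos(th),-np.sin(th)],[np.sin(th),np.cos(th)]])
    print(n,C.round(4).tolist(),th,o,((C-o)@R-ST).round(4).tolist())
    for c,s,z,w in lids(m): print("   tub",((w[:2]-o)@R).round(4),z.round(4))
a=lids(L["top"])[:4];b=lids(L["scene"]);
for i,j in((0,3),(1,1),(2,0),(3,2)): print(tri(L["top"],a[i][0],L["scene"],b[j][0]))
print(cv2.getVersionString() if 0 else "")
E
```

```text
top [[0.4573, -0.1597], [0.4536, -0.0595], [0.5576, -0.1555], [0.5537, -0.0556]] 0.039024536464498084 [0.50098575 0.00933327] [[-0.0002, -0.0002], [-0.0001, 0.0001], [0.0001, 0.0001], [0.0002, 0.0]]
   tub [0.0612 0.0601] 0.0807
   tub [0.0468 0.2195] 0.0567
   tub [-0.0462  0.2219] 0.0807
   tub [-0.0573  0.078 ] 0.0566
   tub [-0.2714  0.3693] 0.018
scene [[0.4536, -0.1617], [0.4498, -0.0621], [0.556, -0.1583], [0.5518, -0.0582]] 0.03804769226855541 [0.49833491 0.00684006] [[-0.0011, 0.0003], [-0.0012, -0.0001], [0.0013, -0.0002], [0.001, -0.0]]
   tub [-0.0469  0.2206] 0.08
   tub [0.0454 0.2186] 0.056
   tub [-0.0576  0.0768] 0.0563
   tub [0.061  0.0592] 0.0802
(array([0.55822142, 0.07055418, 0.07974264]), np.float64(0.0042963373658747046))
(array([0.53712061, 0.22900857, 0.05613801]), np.float64(0.0051518925435109315))
(array([0.44428983, 0.22804152, 0.07964394]), np.float64(0.004740248299871988))
(array([0.43898043, 0.08369298, 0.0557728 ]), np.float64(0.004498697322881725))
```

```bash
cat >> h.py <<'E'
TH=.0385;O=np.array([.4997,.0081])
RS=np.array([[np.cos(TH),-np.sin(TH)],[np.sin(TH),np.cos(TH)]])
def state():
    from workcell import env
    o=env.observe();x,y,z,w=o["eef_rot"];p=o["tcp_pos"]
    h=np.arctan2(2*(x*y+w*z),1-2*(y*y+z*z))      # heading of tool x, world
    phi=(h-np.pi/2-TH+np.pi)%(2*np.pi)-np.pi      # relative to station +y
    s=(np.array(p[:2])-O)@RS*1e3
    print("t %.2f st_xy %s z %.1f phi %.3f F %s gap %.4f q7 %.2f"%(o["time_s"],s.round(1),p[2]*1e3,phi,np.round(o["force"],1),o["finger_gap"],o["q"][6]))
    return s,p[2]*1e3,phi
def tool(s,phi,t):   # tool-axis shift mm for station move s->t at heading phi
    d=np.array(t)-s;x=np.array([-np.sin(phi),np.cos(phi)]);y=np.array([np.cos(phi),np.sin(phi)])
    return np.array([d@x,d@y]).round(1)
E
python3 -c "
from h import *
s,z,phi=state();print(tool(s,0,(61,125)))"
```

```text
t 0.10 st_xy [-374.9 -600.7] z 201.4 phi -1.369 F [ 0.5 -0.8  0.3] gap 0.0882 q7 -0.22
[725.7 435.9]
```

>>> play_rows:
  increments:
    - [0,0,0,-0.171]
    - [0,0,0,-0.171]
    - [0,0,0,-0.171]
    - [0,0,0,-0.171]
    - [0,0,0,-0.171]
    - [0,0,0,-0.171]
    - [0,0,0,-0.171]
    - [0,0,0,-0.171]
  claw: 0.136

```text
time_s: 1.1
tcp_pos: [0.1481, -0.6068, 0.2016]
eef_rot: [0.692, 0.722, 0.0, -0.0]
force: [-0.5, -0.3, 0.5]
finger_gap: 0.0501
finger_force: 0.0
```

>>> play_rows:
  increments:
    - [20,20,0,0]
    - [40,30,0,0]
    - [40,30,0,0]
    - [40,30,0,0]
    - [40,30,0,0]
    - [40,30,0,0]
    - [40,30,0,0]
    - [40,30,0,0]

```text
time_s: 2.1
tcp_pos: [0.3678, -0.2975, 0.202]
eef_rot: [0.694, 0.72, -0.0, -0.0]
force: [-0.2, -0.4, -0.7]
finger_gap: 0.0501
finger_force: 0.0
```

>>> play_rows:
  increments:
    - [40,30,0,0]
    - [40,30,0,0]
    - [40,30,0,0]
    - [40,30,0,0]
    - [40,30,0,0]
    - [40,30,0,0]
    - [40,20,0,0]
    - [40,5,0,0]

```text
time_s: 3.1
tcp_pos: [0.5612, 0.0301, 0.2016]
eef_rot: [0.694, 0.72, 0.0, -0.0]
force: [0.2, -0.1, -0.0]
finger_gap: 0.05
finger_force: 0.0
```

```bash
python3 -c "
from h import *
s,z,phi=state();print(tool(s,phi,(61,125)))"
```

```text
t 3.10 st_xy [62.3 19.6] z 201.6 phi -0.002 F [ 0.2 -0.1 -0. ] gap 0.0500 q7 -0.49
[105.4  -1.4]
```

>>> play_rows:
  increments:
    - [35,-1,0,0]
    - [40,0,0,0]
    - [30,0,30,0]
    - [0,0,40,0]
    - [0,0,40,0]
    - [0,0,35,0]
    - [0,0,24,0]
    - [0,0,0,0]

```text
time_s: 4.1
tcp_pos: [0.5537, 0.1328, 0.0313]
eef_rot: [0.694, 0.72, -0.002, -0.001]
force: [-0.5, -0.0, 0.3]
finger_gap: 0.0501
finger_force: 0.0
```

```bash
python3 - <<'E'
from h import *
from workcell import env
state()
for n in("scene","wrist"):
    im,d=env.get_image(n);cv2.imwrite(f"pics/{n}1.png",im[:,:,::-1])
a=cv2.imread("pics/scene1.png")[90:270,150:350];b=cv2.imread("pics/wrist1.png")
cv2.imwrite("pics/c1.png",np.hstack([cv2.resize(a,(400,360)),cv2.resize(b,(400,360))]))
E
```

```text
t 4.10 st_xy [ 58.8 122.6] z 31.3 phi -0.001 F [-0.5 -0.   0.3] gap 0.0501 q7 -0.81
```

View pics/c1.png

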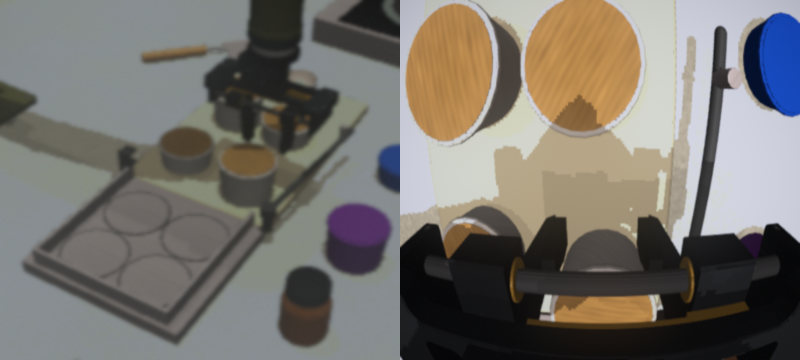

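The view shows the fingers straddling the board behind the first tall tub with clear space all round. I'll generate push rows along a planned tub path.

```bash
cat >> h.py <<'E'
def gen(way,D=45.,step=14.,start=None):
    """way: (tub x,y,phi) mm station; prints tool rows from the present pose"""
    s,z,phi=start if start else state();R=[]
    for cx,cy,ph in way:
        tgt=np.array([cx,cy])+D*np.array([-np.sin(ph),np.cos(ph)])
        n=max(1,int(np.ceil(max(np.linalg.norm(tgt-s)/step,abs(ph-phi)/.12))))
        s0,p0=s,phi
        for i in range(1,n+1):
            t=s0+(tgt-s0)*i/n;q=p0+(ph-p0)*i/n
            r=tool(s,phi,t);R.append([float(r[0]),float(r[1]),0,round(float(phi-q),3)]);s,phi=t,q
    print(len(R));print(R[:8]);print(R[8:16]);print(R[16:24]);print(R[24:])
E
python3 -c "
from h import *
gen([(61,78,0),(60,56,0),(57,42,-.2),(50,25,-.45),(33,-10,-.49),(-48,-161,-.49)])"
```

```text
t 4.20 st_xy [ 60.6 123.3] z 33.5 phi -0.001 F [-0.5 -0.1  0.6] gap 0.0500 q7 -0.81
24
[[-0.3, 0.4, 0, -0.001], [-11.0, -0.5, 0, 0.0], [-11.0, -0.5, 0, 0.0], [-7.4, 3.0, 0, 0.1], [-7.1, 3.7, 0, 0.1], [-6.5, 2.6, 0, 0.083], [-6.2, 3.1, 0, 0.083], [-6.0, 3.6, 0, 0.083]]
[[-13.0, 0.6, 0, 0.013], [-13.0, 0.7, 0, 0.013], [-13.0, 0.9, 0, 0.013], [-13.2, -0.0, 0, 0.0], [-13.2, -0.0, 0, 0.0], [-13.2, -0.0, 0, 0.0], [-13.2, -0.0, 0, 0.0], [-13.2, -0.0, 0, 0.0]]
[[-13.2, -0.0, 0, 0.0], [-13.2, -0.0, 0, 0.0], [-13.2, -0.0, 0, 0.0], [-13.2, -0.0, 0, 0.0], [-13.2, -0.0, 0, 0.0], [-13.2, -0.0, 0, 0.0], [-13.2, -0.0, 0, 0.0], [-13.2, -0.0, 0, 0.0]]
[]
```

>>> play_rows:
  increments:
    - [-11,0,0,0]
    - [-11,0,0,0]
    - [-7.4,3,0,0.1]
    - [-7.1,3.7,0,0.1]
    - [-6.5,2.6,0,0.083]
    - [-6.2,3.1,0,0.083]
    - [-6,3.6,0,0.083]
    - [-10,0.7,0,0.013]

```text
time_s: 5.2
tcp_pos: [0.5655, 0.0674, 0.034]
eef_rot: [0.84, 0.542, 0.002, 0.0]
force: [0.7, 4.0, 2.1]
finger_gap: 0.0501
finger_force: 1.7
```

```bash
cat >> h.py <<'E'
def tubs(names=("top","scene")):
    from workcell import env
    for n in names:
        m=env.camera_model(n);m["im"],m["d"]=env.get_image(n)
        o,th=(([.5010,.0093],.0385) if n=="top" else ([.4983,.0068],.0385))
        for c,s,z,w in lids(m):
            if z>.05: print(n,"tub",((w[:2]-o)@RS*1e3).round(1),"size",s,"z",z.round(4))
E
python3 -c "
from h import *
tubs();state()"
```

```text
top tub [ 56.7 224.9] size [ 29  28 404] z 0.0567
top tub [-48.7 238.2] size [ 17  30 349] z 0.0809
scene tub [-57.1  77.9] size [ 23  14 252] z 0.0563
scene tub [46.8 13.2] size [ 26  15 329] z 0.0802
t 5.30 st_xy [66.8 54.9] z 33.8 phi -0.464 F [1.4 0.  0.9] gap 0.0501 q7 -1.03
```

```bash
python3 -c "
from h import *
gen([(30,-16,-.49),(-49,-164,-.49)],D=46)"
```

```text
t 5.30 st_xy [66.8 54.9] z 33.8 phi -0.464 F [1.4 0.  0.9] gap 0.0501 q7 -1.03
15
[[-11.3, 0.0, 0, 0.009], [-11.3, 0.1, 0, 0.009], [-11.3, 0.2, 0, 0.009], [-14.0, -0.0, 0, 0.0], [-14.0, -0.0, 0, 0.0], [-14.0, -0.0, 0, 0.0], [-14.0, -0.0, 0, 0.0], [-14.0, -0.0, 0, 0.0]]
[[-14.0, -0.0, 0, 0.0], [-14.0, -0.0, 0, 0.0], [-14.0, -0.0, 0, 0.0], [-14.0, -0.0, 0, 0.0], [-14.0, -0.0, 0, 0.0], [-14.0, -0.0, 0, 0.0], [-14.0, -0.0, 0, 0.0]]
[]
[]
```

>>> play_rows:
  increments:
    - [-11,0,0,0.009]
    - [-11,0,0,0.009]
    - [-11,0,0,0.009]
    - [-14,0,0,0]
    - [-14,0,0,0]
    - [-14,0,0,0]
    - [-14,0,0,0]
    - [-14,0,0,0]

```text
time_s: 6.3
tcp_pos: [0.5194, -0.0257, 0.0334]
eef_rot: [0.847, 0.531, 0.001, -0.0]
force: [3.5, 4.4, 3.7]
finger_gap: 0.0498
finger_force: 2.6
```

>>> play_rows:
  increments:
    - [-14,0,0,0]
    - [-14,0,0,0]
    - [-14,0,0,0]
    - [-14,0,0,0]
    - [-14,0,0,0]
    - [-10,0,0,0]
    - [-8,0,0,0]
    - [-5,0,0,0]

```text
time_s: 7.3
tcp_pos: [0.4785, -0.1093, 0.0333]
eef_rot: [0.847, 0.531, 0.001, -0.0]
force: [2.7, 5.1, 3.7]
finger_gap: 0.0505
finger_force: 2.9
```

```bash
python3 -c "
from h import *
tubs();s,z,p=state();print(s-46*np.array([-np.sin(p),np.cos(p)]))"
```

```text
top tub [ 46.7 219.5] size [ 29  29 646] z 0.0568
top tub [-46.3 222. ] size [ 30  30 704] z 0.0806
top tub [-57.3  78. ] size [ 29  30 673] z 0.0566
scene tub [-46.4 220.4] size [ 23  12 207] z 0.0802
scene tub [ 45.5 218.4] size [ 23  13 231] z 0.0561
scene tub [-57.6  77.1] size [ 24  14 267] z 0.0563
scene tub [ -46.7 -158. ] size [ 29  19 422] z 0.0805
t 7.40 st_xy [ -26.2 -117.1] z 33.3 phi -0.491 F [2.2 4.  4.3] gap 0.0502 q7 -0.87
[ -47.85604929 -157.68684026]
```

>>> play_rows:
  increments:
    - [-5,0,0,0]
    - [-4.5,0.5,0,0]
    - [0,0,0,0]
    - [15,0,0,0]
    - [20,0,-20,0]
    - [10,0,-40,0]
    - [0,0,-30,0]
    - [0,0,0,0]

```text
time_s: 8.4
tcp_pos: [0.495, -0.0782, 0.1243]
eef_rot: [0.848, 0.53, 0.0, 0.001]
force: [-0.2, -0.7, -0.5]
finger_gap: 0.0501
finger_force: 0.0
```

```bash
python3 -c "
from h import *
tubs();s,z,p=state();print(tool(s,0,(-57,140)))"
```

```text
top tub [ 46.7 219.5] size [ 29  29 647] z 0.0566
top tub [-46.3 222. ] size [ 30  30 704] z 0.0806
top tub [-57.3  78. ] size [ 29  30 673] z 0.0565
scene tub [-46.4 220.3] size [ 23  12 208] z 0.0801
scene tub [ 45.4 218.6] size [ 23  13 232] z 0.0559
scene tub [-45.8  71. ] size [ 21  11 159] z 0.0566
scene tub [ -51.1 -165.4] size [ 29  19 438] z 0.0804
t 8.50 st_xy [ -9.5 -86.2] z 122.4 phi -0.491 F [0.5 0.7 0.2] gap 0.0503 q7 -0.83
[226.2 -47.5]
```

>>> play_rows:
  increments:
    - [0,0,0,-0.163]
    - [0,0,0,-0.163]
    - [0,0,0,-0.165]
    - [45,-10,0,0]
    - [50,-12,0,0]
    - [50,-12,0,0]
    - [50,-12,0,0]
    - [31,-1.5,0,0]

```text
time_s: 9.5
tcp_pos: [0.4359, 0.1478, 0.1217]
eef_rot: [0.692, 0.722, -0.002, -0.001]
force: [0.2, -0.0, 0.4]
finger_gap: 0.0502
finger_force: 0.0
```

>>> play_rows:
  increments:
    - [0,0,30,0]
    - [0,0,30,0]
    - [0,0,20,0]
    - [0,0,9,0]
    - [0,0,0,0]

```text
time_s: 10.12
tcp_pos: [0.4375, 0.1456, 0.0332]
eef_rot: [0.693, 0.721, -0.001, -0.0]
force: [0.1, 0.1, 0.3]
finger_gap: 0.0499
finger_force: 0.0
```

```bash
python3 -c "
from h import *
gen([(-57,90,0),(-56,74,0),(-53,60,.2),(-45,40,.45),(-20,-10,.48),(20,-80,.45),(40,-110,.35),(49,-135,.12),(50,-162,0)],D=46)"
```

```text
t 10.12 st_xy [-56.9 139.8] z 33.2 phi 0.001 F [0.1 0.1 0.3] gap 0.0499 q7 -1.09
26
[[-3.8, -0.1, 0, 0.001], [-8.0, 0.5, 0, 0.0], [-8.0, 0.5, 0, 0.0], [-7.5, -3.1, 0, -0.1], [-7.1, -3.8, 0, -0.1], [-7.5, -2.5, 0, -0.083], [-7.3, -3.1, 0, -0.083], [-7.0, -3.7, 0, -0.083]]
[[-14.0, -0.2, 0, -0.008], [-14.0, -0.3, 0, -0.007], [-14.0, -0.4, 0, -0.008], [-14.0, -0.5, 0, -0.008], [-13.4, 0.8, 0, 0.005], [-13.4, 0.8, 0, 0.005], [-13.4, 0.9, 0, 0.005], [-13.4, 1.0, 0, 0.005]]
[[-13.4, 1.0, 0, 0.005], [-13.4, 1.1, 0, 0.005], [-12.0, 3.2, 0, 0.033], [-11.9, 3.6, 0, 0.033], [-11.7, 4.0, 0, 0.033], [-9.3, 3.5, 0, 0.077], [-9.0, 4.2, 0, 0.077], [-8.6, 4.8, 0, 0.077]]
[[-13.6, 1.6, 0, 0.06], [-13.5, 2.4, 0, 0.06]]
```

>>> play_rows:
  increments:
    - [-4,0,0,0]
    - [-8,0.5,0,0]
    - [-8,0.5,0,0]
    - [-7.5,-3.1,0,-0.1]
    - [-7.1,-3.8,0,-0.1]
    - [-7.5,-2.5,0,-0.083]
    - [-7.3,-3.1,0,-0.083]
    - [-7,-3.7,0,-0.083]

```text
time_s: 11.12
tcp_pos: [0.4328, 0.0862, 0.0344]
eef_rot: [0.515, 0.857, 0.0, 0.0]
force: [-0.0, -0.8, 0.5]
finger_gap: 0.05
finger_force: 0.0
```

>>> play_rows:
  increments:
    - [-14,-0.2,0,-0.008]
    - [-14,-0.3,0,-0.008]
    - [-14,-0.4,0,-0.008]
    - [-14,-0.5,0,-0.008]
    - [-13.4,0.8,0,0.005]
    - [-13.4,0.8,0,0.005]
    - [-13.4,0.9,0,0.005]
    - [-13.4,1,0,0.005]

```text
time_s: 12.12
tcp_pos: [0.488, -0.0086, 0.0342]
eef_rot: [0.51, 0.86, -0.0, 0.0]
force: [-0.4, -0.5, -0.7]
finger_gap: 0.0502
finger_force: 0.0
```

```bash
python3 -c "
from h import *
tubs(['scene'])
gen([(20,-80,.45),(40,-110,.35),(49,-135,.12),(50,-162,0)],D=46);s,z,p=state();print(s-46*np.array([-np.sin(p),np.cos(p)]))"
```

```text
scene tub [-46.2 219.5] size [ 23  12 213] z 0.0802
scene tub [ 45.7 218.6] size [ 23  13 235] z 0.0561
scene tub [ -51.  -165.5] size [ 29  19 437] z 0.0807
t 12.18 st_xy [-11.4 -18.4] z 34.1 phi 0.458 F [ 1.5 -1.3 -1.1] gap 0.0503 q7 -0.47
10
[[-11.5, 0.7, 0, 0.004], [-11.5, 0.7, 0, 0.004], [-12.0, 3.2, 0, 0.033], [-11.9, 3.6, 0, 0.033], [-11.7, 4.0, 0, 0.033], [-9.3, 3.5, 0, 0.077], [-9.0, 4.2, 0, 0.077], [-8.6, 4.8, 0, 0.077]]
[[-13.6, 1.6, 0, 0.06], [-13.5, 2.4, 0, 0.06]]
[]
[]
t 12.18 st_xy [-11.4 -18.4] z 34.1 phi 0.458 F [ 1.5 -1.3 -1.1] gap 0.0503 q7 -0.47
[  8.92846176 -59.71266535]
```

```bash
python3 - <<'E'
from h import *
from workcell import env
a=env.get_image("scene")[0][110:270,150:350,::-1];b=env.get_image("wrist")[0][:,:,::-1]
cv2.imwrite("pics/c2.png",np.hstack([cv2.resize(a,(400,360)),cv2.resize(b,(400,360))]))
E
```

```text
(no output)
```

View pics/c2.png

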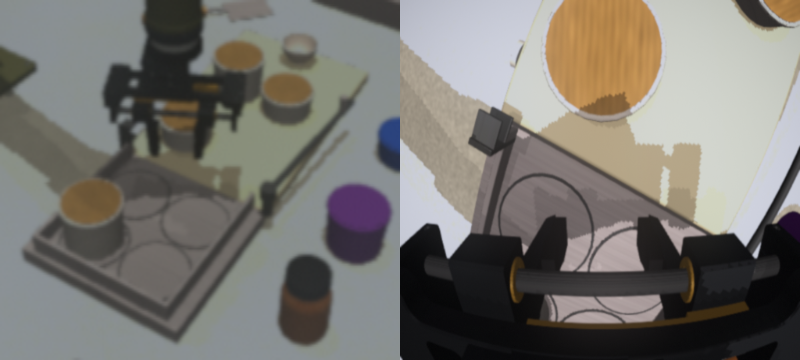

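The wrist view shows the fingers over an empty tray floor and a tub still on the board at (605,55). The low tub was not carried, so I measure where it is before going on.

```bash
python3 - <<'E'
from h import *
from workcell import env
tubs(['top'])
m=env.camera_model("wrist");im,d=env.get_image("wrist")
hsv=cv2.cvtColor(im,cv2.COLOR_RGB2HSV);k=cv2.inRange(hsv,(5,90,60),(22,255,255))
n,l,s,c=cv2.connectedComponentsWithStats(k)
for i in range(1,n):
    if s[i,4]<300: continue
    u,v=c[i];x,y=(u-m["cx"])/m["fx"],(v-m["cy"])/m["fy"];r=np.hypot(x,y)
    ray_=np.array([x/r*np.sin(r),y/r*np.sin(r),np.cos(r)]);D=np.median(d[l==i])
    P=m["R"].T@(ray_/ray_[2]*D-m["t"]);print(c[i],s[i],D,((P[:2]-O)@RS*1e3).round(1),P[2])
E
```

```text
top tub [ 46.7 219.5] size [ 29  29 646] z 0.0568
top tub [-46.3 221.9] size [ 30  30 702] z 0.0805
top tub [-57.6  78.3] size [ 29  30 665] z 0.0565
[260.40751034  59.38792658] [  187     0   148   127 15472] 0.14573604 [-56.8  75.2] 0.0579965852688852
[492.28362878  10.87904067] [463   0  49  27 959] 0.12972037 [ 59.2 194.3] 0.05744079270309817
[319.58443189 340.50156937] [ 164  323  281   28 1593] 0.07043238 [-7.2  9.4] 0.16241080119442455
```

```bash
python3 - <<'E'
from h import *
from workcell import env
s,z,p=state();o=env.observe();tc=o["tcp_pos"];print(tc)
for n in("scene",):
    m=env.camera_model(n);m["im"],m["d"]=env.get_image(n);P=cloud(m)
    q=(P[...,:2]-O)@RS*1e3; x=np.array([-np.sin(p),np.cos(p)]);y=np.array([np.cos(p),np.sin(p)])
    a=(q-s)@x;b=(q-s)@y;k=(abs(a)<40)&(abs(b)<70)&(P[...,2]>.03)&(P[...,2]<.16)
    for lo in range(30,160,10):
        kk=k&(P[...,2]*1e3>=lo)&(P[...,2]*1e3<lo+10)
        if kk.sum(): print(lo,kk.sum(),"along x %.0f..%.0f  y %.0f..%.0f"%(a[kk].min(),a[kk].max(),b[kk].min(),b[kk].max()))
    X=m["R"]@tc+m["t"];u,v=m["fx"]*X[0]/X[2]+m["cx"],m["fy"]*X[1]/X[2]+m["cy"];print("tcp px",u,v)
    c=m["im"][int(v)-55:int(v)+35,int(u)-60:int(u)+60,::-1].copy();cv2.circle(c,(60,55),1,(0,0,255),-1)
    cv2.imwrite("pics/c3.png",cv2.resize(np.clip(c*1.5,0,255).astype(np.uint8),None,fx=6,fy=6,interpolation=cv2.INTER_CUBIC))
E
```

```text
t 12.38 st_xy [-12.9 -14.7] z 34.1 phi 0.462 F [-0.5 -0.6  0.8] gap 0.0503 q7 -0.47
[ 0.48738452 -0.00708925  0.03411677]
70 28 along x -13..3  y -39..35
80 34 along x -14..8  y -39..38
90 34 along x -13..5  y -41..40
100 29 along x -14..-3  y -41..38
110 51 along x -15..9  y -43..41
120 8 along x -15..5  y -43..41
130 7 along x -32..10  y -44..53
140 108 along x -37..10  y -69..69
150 190 along x -39..29  y -69..69
tcp px 239.36521471140094 186.70418649289175
```

View pics/c3.png

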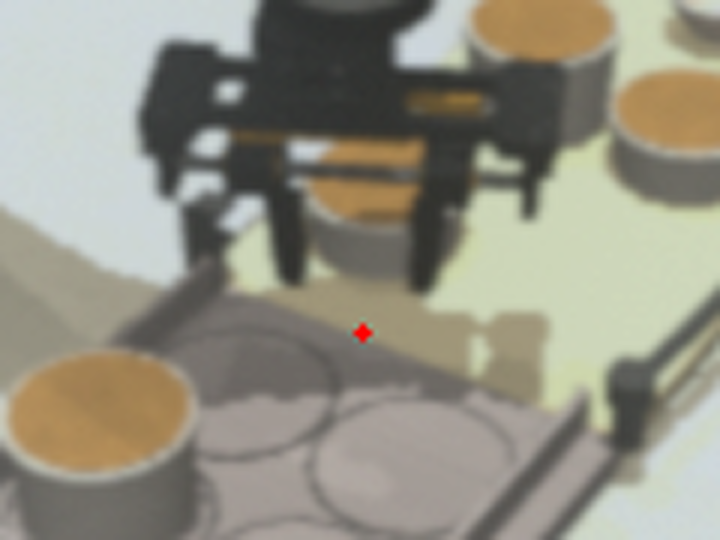

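The crop shows the real fingertips at about (292,282) and (424,290), well above the projected TCP dot at (362,332). Depth puts the tips near z = 0.068, so the reported TCP reads about 35 mm too low. I'll go back behind the low tub and lower the fingers by measured height.

>>> play_rows:
  increments:
    - [0,0,-20,0.153]
    - [0,0,0,0.153]
    - [0,0,0,0.153]
    - [45,-12,0,0]
    - [50,-14,0,0]
    - [45,-14,0,0]
    - [17,-4,0,0]
    - [0,0,20,0]

```text
time_s: 13.42
tcp_pos: [0.437, 0.1511, 0.0348]
eef_rot: [0.691, 0.723, 0.002, -0.0]
force: [0.3, -1.0, 0.3]
finger_gap: 0.05
finger_force: 0.0
```

>>> play_rows:
  increments:
    - [0,0,13,0]
    - [0,0,10,0]
    - [0,0,0,0]

```text
time_s: 13.8
tcp_pos: [0.4366, 0.1477, 0.0106]
eef_rot: [0.692, 0.722, -0.001, -0.0]
force: [-0.1, 0.3, 0.2]
finger_gap: 0.0501
finger_force: 0.0
```

```bash
cat >> h.py <<'E'
def tips():
    from workcell import env
    s,z,p=state()
    for n in("scene","top"):
        m=env.camera_model(n);m["im"],m["d"]=env.get_image(n);P=cloud(m)
        q=(P[...,:2]-O)@RS*1e3;x=np.array([-np.sin(p),np.cos(p)]);y=np.array([np.cos(p),np.sin(p)])
        a=(q-s)@x;b=(q-s)@y;dark=m["im"].max(2)<60
        k=(abs(a)<16)&(abs(b)<45)&dark&(P[...,2]>.024)&(P[...,2]<.15)
        for nm,kk in(("L",k&(b<0)),("R",k&(b>0))):
            if kk.sum()>5: print(n,nm,kk.sum(),"zmin",(np.sort(P[...,2][kk])[:5]*1e3).round(0),"x",a[kk].min().round(),a[kk].max().round(),"y",b[kk].min().round(),b[kk].max().round())
E
python3 -c "
from h import *
tips();tubs(['scene'])"
```

```text
t 13.80 st_xy [-57.7 142. ] z 10.6 phi 0.004 F [-0.1  0.3  0.2] gap 0.0501 q7 -1.11
scene L 95 zmin [48. 51. 53. 53. 54.] x -14.0 9.0 y -43.0 -25.0
scene R 101 zmin [52. 52. 53. 55. 55.] x -15.0 16.0 y 21.0 44.0
top R 22 zmin [129. 134. 134. 135. 135.] x -10.0 8.0 y 36.0 45.0
scene tub [ 45.6 218.6] size [ 23  13 235] z 0.056
scene tub [-57.7  77.2] size [ 24  14 270] z 0.0562
scene tub [ -50.6 -165.7] size [ 29  19 430] z 0.0805
```

>>> play_rows:
  increments:
    - [0,0,8,0]
    - [0,0,5,0]
    - [0,0,0,0]

```text
time_s: 14.32
tcp_pos: [0.437, 0.1474, -0.0023]
eef_rot: [0.692, 0.722, -0.0, -0.0]
force: [-0.6, 0.2, 0.3]
finger_gap: 0.05
finger_force: 0.0
```

```bash
python3 -c "
from h import *
tips()
gen([(-57,84,0),(-56,74,0),(-53,60,.2),(-45,40,.45)],D=46)"
```

```text
t 14.32 st_xy [-57.3 141.6] z -2.3 phi 0.003 F [-0.6  0.2  0.3] gap 0.0500 q7 -1.12
scene L 90 zmin [41. 44. 45. 46. 46.] x -16.0 4.0 y -44.0 -24.0
scene R 139 zmin [36. 38. 38. 41. 42.] x -16.0 16.0 y 7.0 44.0
top L 24 zmin [138. 139. 139. 140. 140.] x -14.0 15.0 y -45.0 -41.0
top R 26 zmin [120. 121. 121. 121. 122.] x -16.0 7.0 y 33.0 45.0
t 14.43 st_xy [-57.1 141.7] z -2.0 phi 0.003 F [ 0.3  0.8 -0.1] gap 0.0501 q7 -1.12
7
[[-11.7, 0.1, 0, 0.003], [-10.0, 1.0, 0, 0.0], [-7.5, -3.1, 0, -0.1], [-7.1, -3.8, 0, -0.1], [-7.5, -2.5, 0, -0.083], [-7.3, -3.1, 0, -0.083], [-7.0, -3.7, 0, -0.083]]
[]
[]
[]
```

>>> play_rows:
  increments:
    - [-11.5,0,0,0]
    - [-10,1,0,0]
    - [-7.5,-3.1,0,-0.1]
    - [-7.1,-3.8,0,-0.1]
    - [-7.5,-2.5,0,-0.083]
    - [-7.3,-3.1,0,-0.083]
    - [-7,-3.7,0,-0.083]

```text
time_s: 15.3
tcp_pos: [0.4315, 0.0867, -0.0018]
eef_rot: [0.513, 0.858, 0.0, -0.0]
force: [-1.1, 0.7, 0.1]
finger_gap: 0.0499
finger_force: 0.6
```

```bash
python3 -c "
from h import *
tubs()
gen([(-20,-10,.48),(20,-80,.45),(40,-110,.35),(49,-135,.12),(50,-160,0)],D=46);s,z,p=state();print(s-46*np.array([-np.sin(p),np.cos(p)]))"
```

```text
top tub [ 60.9 209.1] size [ 25  18 293] z 0.0567
top tub [ -51.2 -164.5] size [ 30  30 684] z 0.0807
top tub [-42.4  34.2] size [ 26  30 511] z 0.0568
scene tub [ 45.5 218.8] size [ 23  13 235] z 0.0559
scene tub [-45.3  37.9] size [ 25  15 292] z 0.0563
scene tub [ -50.5 -165.8] size [ 29  19 430] z 0.0807
t 15.40 st_xy [-65.2  80.1] z -1.8 phi 0.450 F [ 0.4 -0.5 -1.2] gap 0.0501 q7 -1.08
18
[[-13.7, 0.0, 0, -0.007], [-13.7, -0.1, 0, -0.007], [-13.7, -0.2, 0, -0.007], [-13.7, -0.3, 0, -0.007], [-13.4, 0.8, 0, 0.005], [-13.4, 0.8, 0, 0.005], [-13.4, 0.9, 0, 0.005], [-13.4, 1.0, 0, 0.005]]
[[-13.4, 1.0, 0, 0.005], [-13.4, 1.1, 0, 0.005], [-12.0, 3.2, 0, 0.033], [-11.9, 3.6, 0, 0.033], [-11.7, 4.0, 0, 0.033], [-9.3, 3.5, 0, 0.077], [-9.0, 4.2, 0, 0.077], [-8.6, 4.8, 0, 0.077]]
[[-12.6, 1.8, 0, 0.06], [-12.5, 2.5, 0, 0.06]]
[]
t 15.40 st_xy [-65.2  80.1] z -1.8 phi 0.450 F [ 0.4 -0.5 -1.2] gap 0.0501 q7 -1.08
[-45.14397599  38.68292118]
```

>>> play_rows:
  increments:
    - [-13.7,0,0,-0.007]
    - [-13.7,0,0,-0.007]
    - [-13.7,-0.2,0,-0.007]
    - [-13.7,-0.3,0,-0.007]
    - [-13.4,0.8,0,0.005]
    - [-13.4,0.8,0,0.005]
    - [-13.4,0.9,0,0.005]
    - [-13.4,1,0,0.005]

```text
time_s: 16.4
tcp_pos: [0.4863, -0.0061, -0.0019]
eef_rot: [0.512, 0.859, 0.0, -0.001]
force: [-1.6, 1.8, 0.5]
finger_gap: 0.0502
finger_force: 0.8
```

>>> play_rows:
  increments:
    - [-13.4,1,0,0.005]
    - [-13.4,1.1,0,0.005]
    - [-12,3.2,0,0.033]
    - [-11.9,3.6,0,0.033]
    - [-11.7,4,0,0.033]
    - [-9.3,3.5,0,0.077]
    - [-9,4.2,0,0.077]
    - [-6,4.8,0,0.077]

```text
time_s: 17.4
tcp_pos: [0.5467, -0.0758, -0.0019]
eef_rot: [0.651, 0.759, -0.0, 0.0]
force: [-0.7, 2.1, -0.3]
finger_gap: 0.05
finger_force: 0.8
```

```bash
python3 -c "
from h import *
tubs()
gen([(50,-167,0)],D=47,step=8)"
```

```text
top tub [ 46.7 219.5] size [ 29  29 646] z 0.0566
top tub [-46.3 221.9] size [ 30  30 702] z 0.0805
scene tub [-46.7 220.6] size [ 23  12 209] z 0.08
scene tub [ 45.5 218.9] size [ 23  13 235] z 0.0558
scene tub [ -49.7 -166.7] size [ 29  18 408] z 0.0804
scene tub [  49.7 -132.2] size [ 29  20 453] z 0.0564
t 17.50 st_xy [ 44.2 -86. ] z -1.9 phi 0.116 F [-0.2 -0.3 -0.2] gap 0.0503 q7 -0.59
5
[[-6.9, 0.4, 0, 0.023], [-6.9, 0.5, 0, 0.023], [-6.9, 0.7, 0, 0.023], [-6.8, 0.8, 0, 0.023], [-6.8, 1.0, 0, 0.023]]
[]
[]
[]
```

>>> play_rows:
  increments:
    - [-6.9,0.4,0,0.023]
    - [-6.9,0.5,0,0.023]
    - [-6.9,0.7,0,0.023]
    - [-6.8,0.8,0,0.023]
    - [-5,1,0,0.023]
    - [15,0,0,0]
    - [20,0,-30,0]
    - [0,0,-50,0]

```text
time_s: 18.5
tcp_pos: [0.5506, -0.0687, 0.078]
eef_rot: [0.69, 0.724, -0.001, -0.002]
force: [0.2, -0.6, -0.2]
finger_gap: 0.0499
finger_force: 0.0
```

>>> play_rows:
  increments:
    - [30,-10,-12,0]
    - [50,-15,0,0]
    - [50,-15,0,0]
    - [50,-15,0,0]
    - [50,-15,0,0]
    - [50,-15,0,0]
    - [40,-10,0,0]
    - [20,0,0,0]

```text
time_s: 19.5
tcp_pos: [0.4406, 0.2666, 0.0903]
eef_rot: [0.69, 0.724, 0.0, -0.0]
force: [-0.7, 0.2, -0.6]
finger_gap: 0.0503
finger_force: 0.0
```

```bash
python3 -c "
from h import *
tubs();s,z,p=state();print(tool(s,p,(-46,283)))"
```

```text
top tub [  49.5 -163.7] size [ 28  28 630] z 0.0568
top tub [ 48.3 217.6] size [ 29  29 598] z 0.0564
top tub [ -51.2 -164.5] size [ 30  30 685] z 0.0807
top tub [-33.8 208.3] size [ 22  27 303] z 0.0809
scene tub [-44.9 219.2] size [ 22  12 189] z 0.0801
scene tub [ 45.8 217.7] size [ 23  13 232] z 0.056
scene tub [ -50.5 -165.7] size [ 29  19 430] z 0.0806
scene tub [  49.4 -164.5] size [ 29  21 477] z 0.0565
t 19.60 st_xy [-47.5 259.9] z 90.2 phi 0.008 F [0.5 0.4 1.1] gap 0.0502 q7 -1.21
[23.1  1.7]
```

>>> play_rows:
  increments:
    - [24,1.5,0,0.008]
    - [0,0,30,0]
    - [0,0,30,0]
    - [0,0,22,0]
    - [0,0,10,0]
    - [0,0,0,0]

```text
time_s: 20.35
tcp_pos: [0.4432, 0.2859, -0.0022]
eef_rot: [0.695, 0.719, -0.001, 0.0]
force: [-0.9, -0.0, 0.3]
finger_gap: 0.0505
finger_force: 0.0
```

```bash
python3 -c "
from h import *
gen([(-46,226,0),(-50,120,0),(-50,-64,0)],D=47,step=15)"
```

```text
t 20.35 st_xy [-45.7 279.7] z -2.2 phi -0.005 F [-0.9 -0.   0.3] gap 0.0505 q7 -1.36
22
[[-6.7, -0.2, 0, -0.005], [-13.2, -0.5, 0, 0.0], [-13.2, -0.5, 0, 0.0], [-13.2, -0.5, 0, 0.0], [-13.2, -0.5, 0, 0.0], [-13.2, -0.5, 0, 0.0], [-13.2, -0.5, 0, 0.0], [-13.2, -0.5, 0, 0.0]]
[[-13.2, -0.5, 0, 0.0], [-14.2, 0.0, 0, 0.0], [-14.2, 0.0, 0, 0.0], [-14.2, 0.0, 0, 0.0], [-14.2, 0.0, 0, 0.0], [-14.2, 0.0, 0, 0.0], [-14.2, 0.0, 0, 0.0], [-14.2, 0.0, 0, 0.0]]
[[-14.2, 0.0, 0, 0.0], [-14.2, 0.0, 0, 0.0], [-14.2, 0.0, 0, 0.0], [-14.2, 0.0, 0, 0.0], [-14.2, 0.0, 0, 0.0], [-14.2, 0.0, 0, 0.0]]
[]
```

>>> play_rows:
  increments:
    - [-6.5,0,0,-0.005]
    - [-12,-1,0,0]
    - [-13,-1.2,0,0]
    - [-13,-1.2,0,0]
    - [-13,-0.6,0,0]
    - [-14,0,0,0]
    - [-14,0,0,0]
    - [-14,0,0,0]

```text
time_s: 21.35
tcp_pos: [0.4429, 0.1878, -0.0017]
eef_rot: [0.693, 0.721, 0.001, -0.0]
force: [0.0, 5.0, 5.6]
finger_gap: 0.05
finger_force: 2.9
```

```bash
python3 -c "
from h import *
tubs();gen([(-50,120,0),(-50,-62,0)],D=47,step=15)"
```

```text
top tub [  49.5 -163.7] size [ 28  28 627] z 0.0568
top tub [ 57.5 227.2] size [ 28  28 347] z 0.0569
top tub [ -51.2 -164.5] size [ 30  30 685] z 0.0806
top tub [-47.9 125.9] size [ 23  30 443] z 0.0805
scene tub [-49.5 132. ] size [ 24  13 232] z 0.08
scene tub [ 45.  219.2] size [ 23  13 238] z 0.0558
scene tub [ -50.5 -165.7] size [ 29  19 430] z 0.0806
scene tub [  49.3 -164.4] size [ 29  21 476] z 0.0564
t 21.45 st_xy [-50.1 178.5] z -2.0 phi -0.001 F [ 0.6 -0.2 -0.2] gap 0.0501 q7 -1.32
14
[[-11.5, 0.1, 0, -0.001], [-14.0, 0.0, 0, 0.0], [-14.0, 0.0, 0, 0.0], [-14.0, 0.0, 0, 0.0], [-14.0, 0.0, 0, 0.0], [-14.0, 0.0, 0, 0.0], [-14.0, 0.0, 0, 0.0], [-14.0, 0.0, 0, 0.0]]
[[-14.0, 0.0, 0, 0.0], [-14.0, 0.0, 0, 0.0], [-14.0, 0.0, 0, 0.0], [-14.0, 0.0, 0, 0.0], [-14.0, 0.0, 0, 0.0], [-14.0, 0.0, 0, 0.0]]
[]
[]
```

>>> play_rows:
  increments:
    - [-12,0,0,0]
    - [-14,0,0,0]
    - [-14,0,0,0]
    - [-14,0,0,0]
    - [-14,0,0,0]
    - [-14,0,0,0]
    - [-14,0,0,0]
    - [-14,0,0,0]

```text
time_s: 22.45
tcp_pos: [0.4471, 0.0768, -0.0019]
eef_rot: [0.693, 0.721, -0.0, 0.0]
force: [0.0, 0.4, -1.2]
finger_gap: 0.0499
finger_force: 0.6
```

>>> play_rows:
  increments:
    - [-14,0,0,0]
    - [-14,0,0,0]
    - [-14,0,0,0]
    - [-13,0,0,0]
    - [-10,0,0,0]
    - [-8,0,0,0]
    - [-6,0,0,0]

```text
time_s: 23.32
tcp_pos: [0.4504, -0.0013, -0.0019]
eef_rot: [0.693, 0.721, 0.0, -0.0]
force: [-0.4, 1.2, -0.3]
finger_gap: 0.0502
finger_force: 0.7
```

```bash
python3 -c "
from h import *
tubs();state()"
```

```text
top tub [  49.4 -163.7] size [ 28  28 628] z 0.0567
top tub [ 47.4 223.2] size [ 27  29 577] z 0.0566
top tub [ -51.2 -164.5] size [ 30  30 684] z 0.0806
scene tub [ 45.3 218.7] size [ 23  13 230] z 0.056
scene tub [-49.6 -54.7] size [ 27  17 354] z 0.0803
scene tub [ -50.7 -165.6] size [ 29  19 436] z 0.0806
scene tub [  49.2 -164. ] size [ 29  21 485] z 0.0563
t 23.43 st_xy [-49.7  -8.2] z -1.9 phi 0.000 F [-0.6  0.   0. ] gap 0.0498 q7 -1.14
```

>>> play_rows:
  increments:
    - [-7,0,0,0]
    - [-5,0,0,0]
    - [0,0,0,0]
    - [15,0,0,0]
    - [20,0,-30,0]
    - [0,0,-50,0]
    - [30,5,-12,0]
    - [50,15,0,0]

```text
time_s: 24.42
tcp_pos: [0.4666, 0.1003, 0.0912]
eef_rot: [0.695, 0.719, -0.001, 0.001]
force: [1.3, 0.0, -0.1]
finger_gap: 0.0505
finger_force: 0.0
```

>>> play_rows:
  increments:
    - [50,20,0,0]
    - [50,20,0,0]
    - [50,20,0,0]
    - [35,12,0,0]
    - [0,0,0,0]

```text
time_s: 25.05
tcp_pos: [0.5304, 0.2941, 0.0901]
eef_rot: [0.692, 0.722, 0.001, -0.001]
force: [0.2, -0.2, 0.1]
finger_gap: 0.0504
finger_force: 0.0
```

```bash
python3 -c "
from h import *
tubs();s,z,p=state();print(tool(s,p,(46,284)))
m=load('top0.npz');P=cloud(m);q=(P[...,:2]-O)@RS*1e3
k=(abs(q[...,0])<70)&(q[...,1]>290)&(q[...,1]<395)&(P[...,2]>.032)&(P[...,2]<.07)
print('bowl',q[k].min(0),q[k].max(0),P[...,2][k].max())"
```

```text
top tub [  49.5 -163.7] size [ 28  28 629] z 0.0567
top tub [ 53.7 211.8] size [ 28  27 445] z 0.0566
top tub [-49.5 -65.1] size [ 29  30 689] z 0.0807
top tub [ -51.2 -164.5] size [ 30  30 685] z 0.0806
scene tub [ 46.9 218.3] size [ 24  13 231] z 0.056
scene tub [-49.8 -66. ] size [ 27  17 356] z 0.0804
scene tub [ -50.6 -165.5] size [ 29  19 433] z 0.0806
scene tub [  49.2 -164.4] size [ 29  21 480] z 0.0565
t 25.15 st_xy [ 41.3 279.6] z 89.5 phi 0.002 F [-0.8 -0.2 -0.6] gap 0.0498 q7 -1.12
[4.4 4.7]
bowl [-28.50940391 322.32563656] [ 36.86409274 388.57762219] 0.05644640698216964
```

>>> play_rows:
  increments:
    - [6,4.5,0,0]
    - [0,0,30,0]
    - [0,0,30,0]
    - [0,0,22,0]
    - [0,0,9.5,0]
    - [-5,0,0,0]
    - [-12,0.5,0,0]
    - [-12,0.5,0,0]

```text
time_s: 26.15
tcp_pos: [0.5378, 0.2673, -0.0005]
eef_rot: [0.693, 0.721, 0.001, 0.0]
force: [-0.4, 2.1, 0.1]
finger_gap: 0.0504
finger_force: 0.8
```

>>> play_rows:
  increments:
    - [-13,0.5,0,0]
    - [-13,0.5,0,0]
    - [-14,0.5,0,0]
    - [-14,0.5,0,0]
    - [-14,0.5,0,0]
    - [-14,0.5,0,0]
    - [-14,0,0,0]
    - [-14,0,0,0]

```text
time_s: 27.15
tcp_pos: [0.5448, 0.1577, -0.0012]
eef_rot: [0.693, 0.721, 0.001, -0.0]
force: [1.2, 5.2, 5.2]
finger_gap: 0.0503
finger_force: 2.9
```

```bash
python3 -c "
from h import *
tubs();gen([(50,-62,0)],D=47,step=15)"
```

```text
top tub [  49.4 -163.7] size [ 28  28 628] z 0.0565
top tub [-49.5 -65.1] size [ 29  30 690] z 0.0806
top tub [ -51.2 -164.5] size [ 30  30 684] z 0.0806
scene tub [50.9 97.8] size [ 25  15 287] z 0.0561
scene tub [-49.8 -65.9] size [ 27  17 358] z 0.0805
scene tub [ -50.6 -165.5] size [ 29  19 433] z 0.0806
scene tub [  49.2 -164.4] size [ 30  21 479] z 0.0565
t 27.25 st_xy [ 50.6 144.3] z -1.7 phi -0.001 F [ 1.4 -0.1  0.5] gap 0.0503 q7 -1.09
11
[[-14.5, -0.0, 0, -0.0], [-14.5, -0.0, 0, -0.0], [-14.5, -0.0, 0, -0.0], [-14.5, -0.0, 0, -0.0], [-14.5, -0.0, 0, -0.0], [-14.5, -0.0, 0, -0.0], [-14.5, -0.0, 0, -0.0], [-14.5, -0.0, 0, -0.0]]
[[-14.5, -0.1, 0, -0.0], [-14.5, -0.1, 0, -0.0], [-14.5, -0.1, 0, -0.0]]
[]
[]
```

>>> play_rows:
  increments:
    - [-14,0,0,0]
    - [-14,0,0,0]
    - [-14,0,0,0]
    - [-14,0,0,0]
    - [-14,0,0,0]
    - [-14,0,0,0]
    - [-14,0,0,0]
    - [-14,0,0,0]

```text
time_s: 28.25
tcp_pos: [0.549, 0.0448, -0.0015]
eef_rot: [0.693, 0.721, -0.0, 0.0]
force: [0.5, 1.0, -1.0]
finger_gap: 0.05
finger_force: 0.5
```

>>> play_rows:
  increments:
    - [-13,0,0,0]
    - [-11,0,0,0]
    - [-8,0,0,0]
    - [-6,0,0,0]
    - [0,0,0,0]

```text
time_s: 28.88
tcp_pos: [0.5506, 0.0073, -0.0014]
eef_rot: [0.693, 0.721, -0.0, 0.0]
force: [0.2, 0.2, 0.1]
finger_gap: 0.0501
finger_force: 0.0
```

```bash
python3 -c "
from h import *
tubs();state()"
```

```text
scene tub [-48.9 -66.3] size [ 26  16 327] z 0.0805
scene tub [ 50.6 -49.7] size [ 28  18 384] z 0.0563
scene tub [ -50.7 -165.4] size [ 29  19 436] z 0.0806
scene tub [  49.5 -164.3] size [ 29  21 483] z 0.0564
t 28.98 st_xy [50.9 -2. ] z -1.3 phi 0.002 F [ 0.6  0.4 -0.3] gap 0.0500 q7 -0.88
```

>>> play_rows:
  increments:
    - [-8,0,0,0]
    - [-5,0,0,0]
    - [-3.5,0,0,0]
    - [0,0,0,0]
    - [15,0,0,0]
    - [20,0,-30,0]
    - [0,0,-50,0]
    - [0,0,-20,0]

```text
time_s: 29.98
tcp_pos: [0.5506, 0.0282, 0.1009]
eef_rot: [0.692, 0.722, 0.001, 0.001]
force: [0.5, -0.2, -0.8]
finger_gap: 0.05
finger_force: 0.0
```

>>> play_rows:
  increments:
    - [20,-40,0,0]
    - [0,-50,0,0]
    - [0,-50,0,0]
    - [0,-50,0,0]
    - [0,0,0,0]
  claw: -1

```text
time_s: 30.6
tcp_pos: [0.354, 0.038, 0.099]
eef_rot: [0.691, 0.723, -0.003, -0.001]
force: [0.8, -0.3, 0.2]
finger_gap: 0.0018
finger_force: 0.0
```

```bash
python3 - <<'E'
from h import *
from workcell import env
tubs();state()
m=env.camera_model("top");m["im"],m["d"]=env.get_image("top");P=cloud(m)
q=(P[...,:2]-np.array([.501,.0093]))@RS*1e3
k=(q[...,0]>100)&(q[...,0]<190)&(q[...,1]>15)&(q[...,1]<260)&(P[...,2]>.045)&(P[...,2]<.075)
A=q[k];print(k.sum(),A.min(0),A.max(0),"z",np.percentile(P[...,2][k],[5,50,95]))
c=np.polyfit(A[:,1],A[:,0],1);print("x=%.3f y+%.1f"%tuple(c))
cv2.imwrite("pics/c4.png",cv2.resize(m["im"][120:290,70:330,::-1],None,fx=3,fy=3))
E
```

```text
top tub [ 51.5 -63.7] size [ 28  28 628] z 0.0566
top tub [  49.5 -163.7] size [ 28  28 629] z 0.0568
top tub [-49.5 -65.1] size [ 29  30 690] z 0.0807
top tub [ -51.2 -164.5] size [ 30  30 685] z 0.0807
scene tub [-50.  -65.9] size [ 27  17 358] z 0.0803
scene tub [ -50.6 -165.4] size [ 29  19 437] z 0.0806
scene tub [ 51.2 -65.4] size [ 28  18 396] z 0.0563
scene tub [  49.2 -164.1] size [ 30  21 488] z 0.0564
t 30.70 st_xy [-138.8   36.9] z 98.8 phi 0.003 F [ 0.4  0.4 -0.3] gap 0.0008 q7 -1.27
295 [123.09384159  17.16344569] [150.30389439 246.80349719] z [0.05571425 0.05922096 0.06318811]
x=0.083 y+125.9
```

View pics/c4.png

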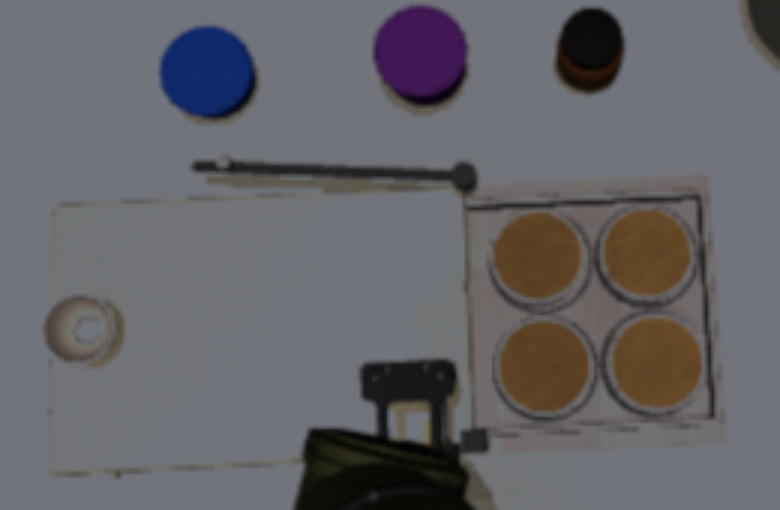

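>>> play_rows:
  increments:
    - [20,40,0,0]
    - [20,50,0,0]
    - [20,50,0,0]
    - [20,50,0,0]
    - [20,50,0,0]
    - [9,50,0,0]
    - [0,30,0,0]
    - [0,0,0,0.085]

```text
time_s: 31.75
tcp_pos: [0.6779, 0.1602, 0.0979]
eef_rot: [0.725, 0.688, 0.002, -0.0]
force: [-0.3, -0.2, -0.8]
finger_gap: 0.0004
finger_force: 0.0
```

```bash
python3 -c "
from h import *
s,z,p=state();print(tool(s,p,(183,146)))"
```

```text
t 31.75 st_xy [183.9 145.2] z 97.9 phi -0.091 F [-0.3 -0.2 -0.8] gap 0.0004 q7 -0.82
[ 0.7 -1. ]
```

>>> play_rows:
  increments:
    - [0,0,30,0]
    - [0,0,30,0]
    - [0,0,25,0]
    - [0,0,10,0]
    - [0,0,0,0]

```text
time_s: 32.38
tcp_pos: [0.6746, 0.1606, 0.0032]
eef_rot: [0.723, 0.691, -0.0, -0.0]
force: [0.7, 1.0, 0.5]
finger_gap: 0.001
finger_force: 0.0
```

```bash
cat >> h.py <<'E'
def gate(g0,g1,n,d=24,r=150):
    """rows that carry the TCP round the hinge, just behind the bar"""
    s,z,phi=state();R=[]
    for g in np.linspace(g0,g1,n):
        t=np.array([127,0])+r*np.array([-np.cos(g),np.sin(g)])+d*np.array([np.sin(g),np.cos(g)]);q=np.pi/2-g
        v=tool(s,phi,t);R.append([float(v[0]),float(v[1]),0,round(float(phi-q),3)]);s,phi=t,q
    for i in range(0,n,8): print(R[i:i+8])
E
python3 -c "
from h import *
tips();gate(1.62,0,25)"
```

```text
t 32.38 st_xy [180.6 145.7] z 3.2 phi -0.084 F [0.7 1.  0.5] gap 0.0010 q7 -0.88
scene L 108 zmin [41. 41. 42. 43. 45.] x -16.0 14.0 y -43.0 -0.0
scene R 144 zmin [41. 44. 47. 47. 48.] x -16.0 16.0 y 0.0 43.0
t 32.48 st_xy [181.5 146.2] z 4.6 phi -0.084 F [ 0.6  0.7 -0.2] gap 0.0005 q7 -0.88
[[0.5, -23.3, 0, -0.035], [1.3, -10.2, 0, -0.067], [1.3, -10.2, 0, -0.068], [1.3, -10.2, 0, -0.068], [1.3, -10.2, 0, -0.067], [1.3, -10.2, 0, -0.067], [1.3, -10.2, 0, -0.068], [1.3, -10.2, 0, -0.068]]
[[1.3, -10.2, 0, -0.067], [1.3, -10.2, 0, -0.067], [1.3, -10.2, 0, -0.068], [1.3, -10.2, 0, -0.068], [1.3, -10.2, 0, -0.068], [1.3, -10.2, 0, -0.068], [1.3, -10.2, 0, -0.068], [1.3, -10.2, 0, -0.068]]
[[1.3, -10.2, 0, -0.067], [1.3, -10.2, 0, -0.067], [1.3, -10.2, 0, -0.068], [1.3, -10.2, 0, -0.068], [1.3, -10.2, 0, -0.067], [1.3, -10.2, 0, -0.067], [1.3, -10.2, 0, -0.068], [1.3, -10.2, 0, -0.068]]
[[1.3, -10.2, 0, -0.067]]
```

>>> play_rows:
  increments:
    - [0,-8,4,0]
    - [0.5,-15,0,-0.035]
    - [1.3,-10.2,0,-0.067]
    - [1.3,-10.2,0,-0.068]
    - [1.3,-10.2,0,-0.068]
    - [1.3,-10.2,0,-0.067]
    - [1.3,-10.2,0,-0.067]
    - [1.3,-10.2,0,-0.068]

```text
time_s: 33.48
tcp_pos: [0.5897, 0.16, -0.0004]
eef_rot: [0.553, 0.833, -0.0, 0.0]
force: [0.5, -0.8, 0.8]
finger_gap: 0.0005
finger_force: 0.2
```

```bash
cat >> h.py <<'E'
def bar():
    from workcell import env
    for n,o in(("top",[.501,.0093]),("scene",[.4983,.0068])):
        m=env.camera_model(n);m["im"],m["d"]=env.get_image(n);P=cloud(m)
        q=(P[...,:2]-o)@RS*1e3-[127,0];r=np.hypot(*np.moveaxis(q,-1,0));g=np.arctan2(q[...,1],-q[...,0])
        k=(r>190)&(r<240)&(P[...,2]>.052)&(P[...,2]<.066)&(m["im"].max(2)<90)&(g>-.1)&(g<1.9)
        print(n,k.sum(),"gate",np.percentile(g[k],[10,50,90]).round(3) if k.sum() else None)
E
python3 -c "
from h import *
state();bar()"
```

```text
t 33.48 st_xy [ 95.8 148.4] z -0.4 phi 0.361 F [ 0.5 -0.8  0.8] gap 0.0005 q7 -0.70
top 52 gate [1.204 1.217 1.239]
scene 13 gate [-0.052 -0.043 -0.027]
```

>>> play_rows:
  increments:
    - [1.3,-10.2,0,-0.068]
    - [1.3,-10.2,0,-0.067]
    - [1.3,-10.2,0,-0.068]
    - [1.3,-10.2,0,-0.068]
    - [1.3,-10.2,0,-0.067]
    - [1.3,-10.2,0,-0.068]
    - [1.3,-10.2,0,-0.068]
    - [1.3,-10.2,0,-0.068]

```text
time_s: 34.58
tcp_pos: [0.5187, 0.1206, -0.0003]
eef_rot: [0.309, 0.951, 0.0, 0.0]
force: [0.4, 0.3, 0.8]
finger_gap: 0.0
finger_force: 0.2
```

```bash
python3 -c "
from h import *
bar();gate(.6,.06,9)"
```

```text
top 55 gate [0.667 0.683 0.703]
scene 29 gate [-0.049  0.002  0.661]
t 34.67 st_xy [ 22.4 110.5] z -0.6 phi 0.900 F [-1.1 -0.1 -0.4] gap 0.0003 q7 -0.41
[[0.7, -8.3, 0, -0.071], [1.3, -10.2, 0, -0.068], [1.3, -10.2, 0, -0.068], [1.3, -10.2, 0, -0.067], [1.3, -10.2, 0, -0.067], [1.3, -10.2, 0, -0.068], [1.3, -10.2, 0, -0.068], [1.3, -10.2, 0, -0.067]]
[[1.3, -10.2, 0, -0.067]]
```

>>> play_rows:
  increments:
    - [0.7,-8.3,0,-0.071]
    - [1.3,-10.2,0,-0.068]
    - [1.3,-10.2,0,-0.068]
    - [1.3,-10.2,0,-0.067]
    - [1.3,-10.2,0,-0.067]
    - [1.3,-10.2,0,-0.068]
    - [1.3,-10.2,0,-0.068]
    - [1.3,-9,0,-0.067]

```text
time_s: 35.67
tcp_pos: [0.4805, 0.053, -0.0003]
eef_rot: [0.044, 0.999, 0.0, -0.0]
force: [0.4, -0.2, -0.3]
finger_gap: 0.0002
finger_force: 0.2
```

```bash
python3 -c "
from h import *
bar();gate(.06,0,3);tubs(['scene'])"
```

```text
top 55 gate [0.026 0.166 0.185]
scene 14 gate [-0.052 -0.042 -0.024]
t 35.77 st_xy [-17.8  44.3] z -0.5 phi 1.441 F [ 0.  -0.6 -0.6] gap 0.0008 q7 0.03
[[2.0, -11.7, 0, -0.069], [0.7, -4.5, 0, -0.03], [0.7, -4.5, 0, -0.03]]
scene tub [-48.8 -66.2] size [ 26  16 333] z 0.0805
scene tub [ 50.9 -65. ] size [ 28  19 404] z 0.0563
scene tub [ -50.4 -166.7] size [ 29  18 423] z 0.0807
scene tub [  49.3 -164.3] size [ 30  21 487] z 0.0564
```

Bar at about 0.17 rad. Next I push it home gently and watch the force for the stop.

>>> play_rows:
  increments:
    - [1.5,-8,0,-0.05]
    - [1,-6,0,-0.04]
    - [0.7,-4.5,0,-0.03]
    - [0,-3,0,0]
    - [0,-2,0,0]
    - [0,0,0,0]

```text
time_s: 36.58
tcp_pos: [0.4766, 0.0293, -0.0004]
eef_rot: [-0.015, 1.0, -0.0, 0.0]
force: [-0.1, -0.4, -0.3]
finger_gap: 0.0006
finger_force: 0.0
```

```bash
python3 -c "
from h import *
bar();state()"
```

```text
top 33 gate [-0.009  0.014  0.027]
scene 12 gate [-0.051 -0.046 -0.034]
t 36.67 st_xy [-22.3  22.2] z -0.4 phi 1.562 F [ 0.1  0.4 -0.2] gap -0.0000 q7 0.17
```

>>> play_rows:
  increments:
    - [0,-2,0,0]
    - [0,-2,0,0]
    - [0,-1,0,0]
    - [0,0,0,0]

```text
time_s: 37.17
tcp_pos: [0.4766, 0.0277, -0.0002]
eef_rot: [-0.016, 1.0, 0.003, 0.0]
force: [-0.6, 6.5, -1.9]
finger_gap: 0.0001
finger_force: 3.0
```

```bash
python3 -c "
from h import *
bar();state()"
```

```text
top 36 gate [-0.019  0.002  0.021]
scene 10 gate [-0.054 -0.049 -0.042]
t 37.27 st_xy [-22.3  20.5] z -0.2 phi 1.565 F [-0.9  5.6 -2.3] gap 0.0004 q7 0.18
```

The arm meets the stop with about 6 N on it. Now I retreat, lift and check.

>>> play_rows:
  increments:
    - [0,5,0,0]
    - [0,20,0,0]
    - [0,30,0,0]
    - [0,0,-40,0]
    - [0,0,-50,0]
    - [0,30,-20,0]
    - [-40,30,0,0]
    - [0,0,0,0]

```text
time_s: 38.28
tcp_pos: [0.5159, 0.143, 0.1103]
eef_rot: [-0.015, 1.0, 0.001, 0.002]
force: [-0.8, -0.8, -0.5]
finger_gap: 0.0005
finger_force: 0.0
```

```bash
python3 - <<'E'
from h import *
from workcell import env
bar();tubs();state()
im=env.get_image("scene")[0][100:260,140:360,::-1]
cv2.imwrite("pics/c5.png",cv2.resize(np.clip(im*1.4,0,255).astype(np.uint8),None,fx=3.5,fy=3.5,interpolation=cv2.INTER_CUBIC))
E
```

```text
top 0 gate None
scene 31 gate [-0.045 -0.019  0.002]
top tub [ 68.3 -76.2] size [ 24  20 229] z 0.0567
top tub [  61.9 -161.1] size [ 28  22 384] z 0.0566
scene tub [-48.4 -66.3] size [ 26  16 340] z 0.0805
scene tub [ -50.9 -165.5] size [ 29  19 438] z 0.0806
scene tub [ 51.4 -65.4] size [ 28  18 399] z 0.0563
scene tub [  49.3 -164.1] size [ 30  21 488] z 0.0564
t 38.48 st_xy [ 17.4 130.2] z 109.0 phi 1.562 F [ 0.1 -0.2 -0.9] gap 0.0008 q7 0.37
```

View pics/c5.png

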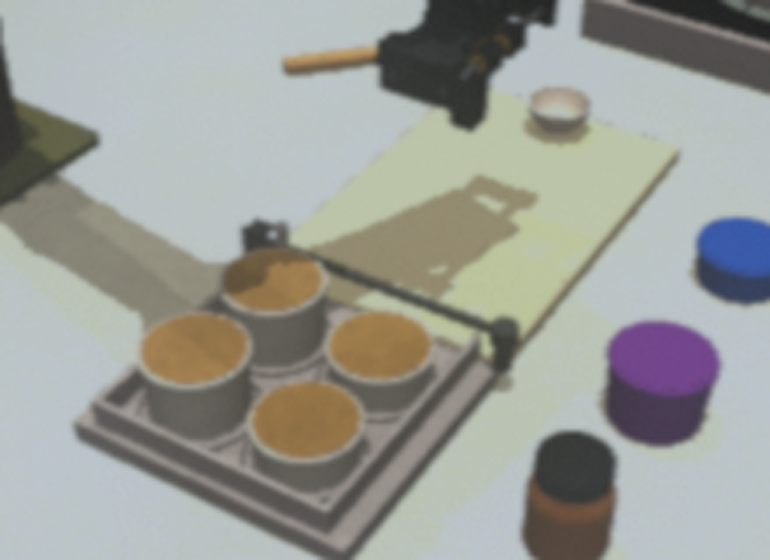

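The image shows the four tubs on their marks, around (275,290), (195,365), (380,355) and (305,430). The gate bar is shut from hinge (505,330) to catch (262,237), and the arm is clear.

```bash
python3 -c "
from workcell import env
print(env.close_job())"
```

```text
the job is handed in; nothing more can be done
None
```

The job is handed in at about 38.5 s of the 72 s allowed: by camera all four tubs stand within about 4 mm of their ring marks (tall near, low far), the gate is shut against its stop, and the arm is clear; no verdict came back.

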